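# Lock a hammer-head bolt in the fixture rail

### The job

Of the three loose hold-down bolts standing on the bench, take the one with the long narrow foot and lower it foot first into the slot of the empty T-slot rail, about halfway along the rail, with the foot lying lengthwise so that it passes the mouth and rests on the slot's floor. Then turn it a quarter turn, either way, so that the foot lies crosswise under the lips like the bolt already locked in the other rail, and leave it standing upright. Leave the bolts with the square and the round foot standing where they are.

Things in the scene. Friction and masses are not known exactly. Their poses are not given: they have to be found in the camera images.
- tbolt: Upright steel bolt, 74 mm tall, 0.14-0.24 kg. Foot: long narrow bar 52 mm (x) by 18 mm (y), 9 mm thick. Stem 16 mm across. On top a flat wing to grip, 28 mm long (x), 12 mm thick (y), 50 to 74 mm above the foot's underside, parallel to the foot. Origin: centre of the foot's underside; z up. Stands on the bench (z = 0).
- slot (a point): Middle of the slot of the empty rail, level with its top. Rail: fixed dark steel, 150 mm long (y), 78 wide (x), 28 tall; one T-slot runs its whole length along y. Mouth 38 mm wide at the top, tapering to 30 at 4 mm depth; lips 8 mm thick; below them a channel 62 wide, 14 high, its floor 22 mm below this point: the foot turns freely there. z up. The other rail already holds a bolt.
- square_bolt: A wrong bolt, to be left standing: same steel, height (74 mm), stem and wing as the long-footed one, but its foot a 24 mm square, too short to catch under the lips. Origin: centre of the foot's underside; x along its wing, z up.
- round_bolt: A wrong bolt, to be left standing: same steel, height (74 mm), stem and wing as the long-footed one, but its foot a disc 52 mm across, too wide for the slot. Origin: centre of the foot's underside; x along its wing, z up.
Things that resemble listed ones, but are neither listed nor needed, are in the scene too. What is shaped like the part that bears slot but red is not meant.

How it is judged:
By the outcome, as a careful person would: the job done as asked, in the order asked, and still so for the second after the job is handed in, with the robot touching nothing.
It also fails if it takes over 38 s, if anything falls off the work surface, if the arm or the gripper's body presses on something with over 40 N, if the wrist force passes 120 N, or if a joint passes its speed limit or range.

### The arm

A 6-joint arm with a two-finger parallel gripper is mounted at the origin on the work surface. World frame = base frame: x ahead of the robot, y to its left, z up, the work surface at z = 0. Lengths are in m, angles in rad, forces in N, time in s.
With the tool pointing down it reaches from about 0.35 to 0.775 m from the base axis. Payload 5.5 kg.
Tool frame: the origin (TCP) lies between the finger pads; the fingertips stand 19 mm ahead of it and the grasp point (between the pads) is the TCP (env.tcp_to_tips is the distance from the TCP to the fingertips, in m); z points along the fingers, y is the direction in which the jaws open and shut (so a half turn about z gives the same grasp; the last joint's range is limited). The gripper opens to 85 mm and grips with 20 to 120 N. Pads are 22 mm wide; open, the fingers measure 114 mm over their backs; the gripper's body (76 mm by 85 mm) begins 54 mm behind the grasp point. The pads swing forward as they close: fully open they stand 13 mm farther back than shut.
Start: joints at [1.137, 0.313, 0.046, 1.304, 0, 1.431], TCP at [0.167, 0.55, 0.25] pointing down, gripper open.
Joint ranges: [-2.76, 2.76], [-0.86, 1.69], [-1.03, 1.26], [-2.2, 2.34], [-1.47, 1.5], [-3.14, 3.14]. Speed limits (rad/s): [2.57, 2.57, 3.14, 3.14, 3.14, 3.14].

### API

Orientations are given as a unit quaternion [w, x, y, z].
In Python, from workcell import env, eyes, job gives the robot as it stands. The module is installed in compiled form; this text tells all that it offers.
- The arm moves only by the tool move_arm, never from a script. Its argument "commands" is a list of rows, each a list of 3 entries, a list of its own where there are three numbers: the shift along the world's x, y, z as a fraction of full scale, then the turn, a rotation vector about the world's x, y, z as a fraction of full scale, then the gripper command: -1 is shut, 1 is fully open, values between are in proportion. In form: [[[x, y, z], [wx, wy, wz], gripper], ...]. A call has 1 to 5 rows; each row shifts and turns the commanded pose from where the row before left it; what a row does not reach is not made up. Full scale, the value 1, is 0.04 m for a shift and 8 degrees for a turn. A row lasts 1/10 s, in which the tool goes at most 50 mm and 8.59 degrees, less where a joint would pass 70% of its speed; a pose out of reach is approached as far as the arm can. A call with a number of a shift or a turn outside -1 to 1 is refused whole. A call with a gripper value outside its range is refused whole. The fingers move at their own pace and stop on an object; "newtons" is the grip in N (left out, the last holds). Time passes only in rows, so rows that do not move let the fingers close. It gives the time, the measured TCP pose, the force and the opening at its end, in the units of the state.
- env.get_state(): the state, without advancing time (a new reading comes with each control period).
- eyes.read_camera(name): name is "scene" or "top"; returns a dict with "frame" (384x512x3 uint8, red, green, blue), "mtx" (3x3 intrinsics, pixels), "k1" (the pictures are not rectified: a ray, as slopes to the right and down, at radius r is drawn at 1 + k1 r^2 times it, then the intrinsics apply), "camera_from_world" (4x4, takes a point from world to camera coordinates). Camera axes: x right, y down, z forward; pixel columns grow to the right and rows downward; lengths in m; the calibration is good to about 2 mm. A picture is of the moment at which its call begins. There is no depth.
- job.hand_in(): hands the job in, once; it reports no verdict.
The state is a dict: "clock": time; "joint_pos": joint angles; "qvel": joint speeds; "tau": joint torques, N m; "tcp_pos": TCP position; "orientation": TCP orientation; "wrist_force": force on the tool from outside, world axes, zero at the start; "ft_torque": the same for the moment, N m; "finger_gap": finger opening in m.
Only numpy, scipy, OpenCV 4.12 (cv2) and the standard library are available. Lean on these libraries where they do the work, as an engineer would, in place of code of your own. Each camera call takes 0.05 s, during which the arm holds its last target.

## Working session

There is one attempt and no reset: what is moved stays moved. The work goes in short steps, Python scripts to look and compute and a tool call to move; the robot and the scene stay as the last step left them, time stands still between calls to the robot, and variables do not carry over. Pictures are saved under pics/ and viewed, and the job is handed in when it is done.

Besides the shell and the picture viewer there is one more tool, called after ">>>" as name([rows], argument=value, ...), one row to a line, values as JSON. move_arm: Moves the arm, as the interface text tells. Its arguments: {"type":"object","properties":{"commands":{"type":"array","items":{"type":"array"}},"newtons":{"type":"number"}},"required":["commands"]}

```bash
mkdir -p pics && cat > h.py <<'E'
import numpy as np, cv2
from workcell import env, eyes, job
def grab(n):
    c=eyes.read_camera(n); c['frame']=np.asarray(c['frame']); return c
def save(c,name,crop=None,s=1):
    f=c['frame']
    if crop: x0,y0,x1,y1=crop; f=f[y0:y1,x0:x1]
    f=cv2.resize(f,None,fx=s,fy=s,interpolation=cv2.INTER_CUBIC)
    cv2.imwrite('pics/'+name,f[:,:,::-1])
def px2plane(c,uv,z):
    K=np.array(c['mtx']);k1=c['k1'];T=np.array(c['camera_from_world'])
    p=cv2.undistortPoints(np.array([[uv]],float),K,np.array([k1,0,0,0.]))[0,0]
    R,t=T[:3,:3],T[:3,3]; d=R.T@np.array([p[0],p[1],1]); o=-R.T@t
    return o+d*(z-o[2])/d[2]
def proj(c,P):
    T=np.array(c['camera_from_world'])
    return cv2.projectPoints(np.array([P],float),cv2.Rodrigues(T[:3,:3])[0],T[:3,3],np.array(c['mtx']),np.array([c['k1'],0,0,0.]))[0][0,0]
E
python3 - <<'E'
from h import *
import pickle
for n in('scene','top'):
    c=grab(n); save(c,n+'0.png',s=1.5); pickle.dump(c,open(n+'0.pkl','wb'))
    T=np.array(c['camera_from_world']);print(n,-T[:3,:3].T@T[:3,3],c['k1'],np.array(c['mtx']).tolist())
s=env.get_state();print(s)
E
```

```text
scene [0.92083055 0.31923427 0.91044937] 0.048602974960005374 [[484.5497826045905, 0.0, 253.78862466247372], [0.0, 484.5497826045905, 185.21292206547204], [0.0, 0.0, 1.0]]
top [ 0.39247404 -0.07091873  1.04213419] -0.09480816905337847 [[407.4425449716167, 0.0, 254.05217155692742], [0.0, 407.4425449716167, 190.60489269819053], [0.0, 0.0, 1.0]]
{'clock': 0.1, 'joint_pos': array([ 1.13739074e+00,  3.13889545e-01,  4.50761496e-02,  1.30361849e+00,
       -3.64178403e-05,  1.43121782e+00]), 'qvel': array([ 3.33335102e-05,  2.07174020e-04,  2.75464636e-03,  1.15339871e-03,
        1.21043566e-03, -1.65404048e-03]), 'tau': array([ 4.23487931e-03, -4.81724346e+01,  2.99244601e+01,  1.27810054e-02,
       -5.06620052e-05,  7.55146857e-06]), 'tcp_pos': array([0.16634995, 0.54994989, 0.24951165]), 'orientation': array([-2.13628361e-04,  1.46385558e-01,  9.89227274e-01, -7.89591999e-04]), 'wrist_force': array([ 0.2067684 , -1.19536661,  1.07821357]), 'ft_torque': array([ 0.01794476,  0.01066717, -0.00893303]), 'finger_gap': 0.08516421946366413}
```

View pics/scene0.png

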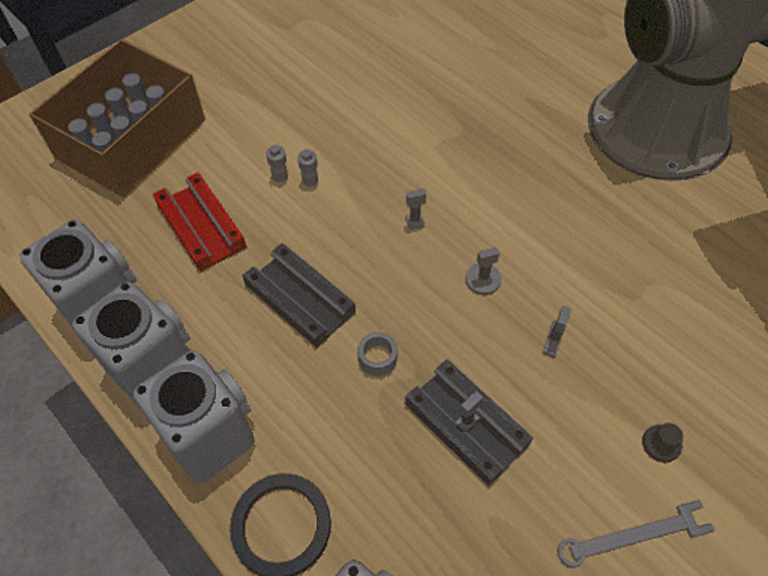

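View pics/top0.png

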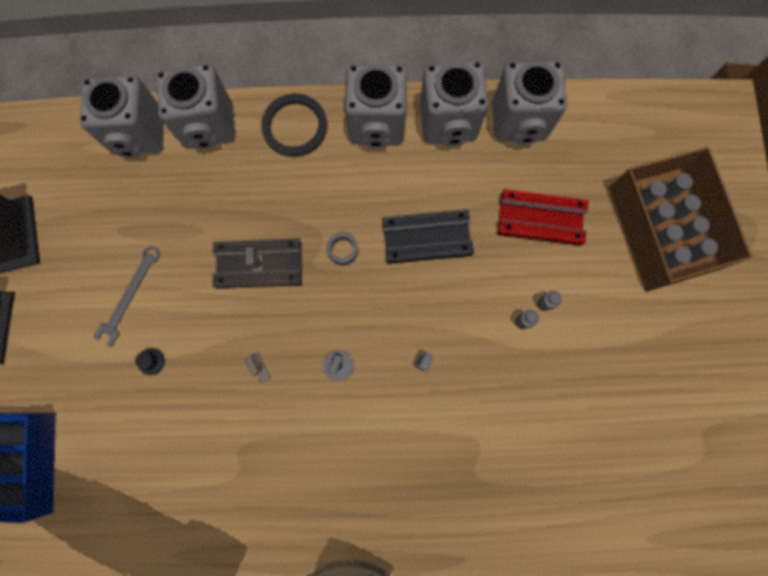

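The scene view shows three loose bolts at about (415,208), (485,270) and (556,332) in the 1.5x picture. The empty dark rail is at (300,295), the occupied rail at (468,420) and the red rail at (200,222). In the top view the bolts are at about (424,361), (338,365) and (258,367), and the empty rail is at (428,237). I'll check the candidates enlarged.

```bash
python3 - <<'E'
from h import *
import pickle
t=pickle.load(open('top0.pkl','rb'));s=pickle.load(open('scene0.pkl','rb'))
save(t,'tb.png',(150,215,300,270),5.3)
save(s,'sb.png',(260,110,400,245),4.4)
save(t,'tr.png',(245,130,325,185),8)
E
```

```text
(no output)
```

View pics/tb.png

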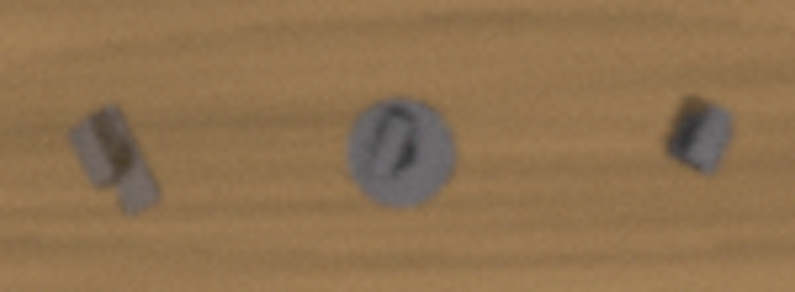

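View pics/sb.png

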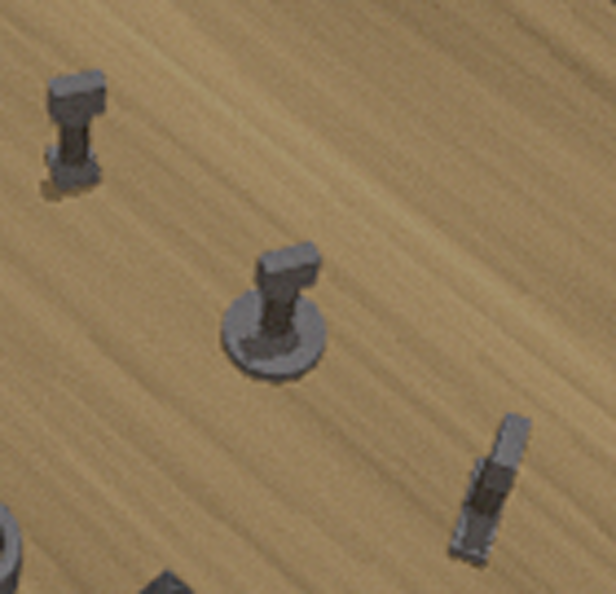

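View pics/tr.png

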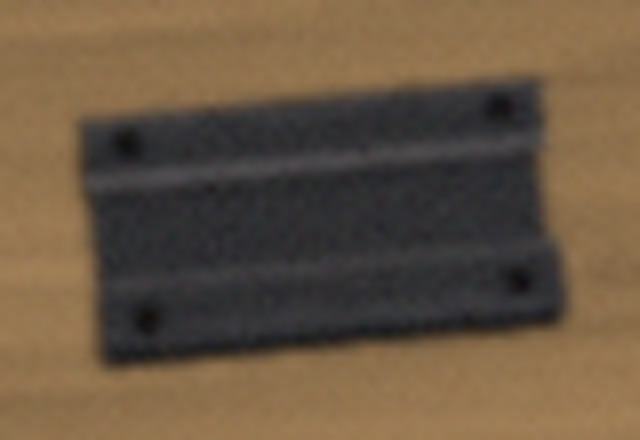

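The three candidates, in top camera pixels:
- **Left, about (170,244):** long narrow bar foot about 52x18 mm. This one fits.
- **Middle, about (225,243):** disc foot, so it's the round bolt.
- **Right, about (282,241):** compact square foot, so it's the square bolt.

The target rail is the dark empty one, top (285,158). Next I'll measure both.

```bash
python3 - <<'E'
from h import *
import pickle
t=pickle.load(open('top0.pkl','rb'));s=pickle.load(open('scene0.pkl','rb'))
# rail holes: dark blobs
def dark(c,guess,w=4):
    g=cv2.cvtColor(c['frame'],cv2.COLOR_RGB2GRAY).astype(float)
    u,v=map(int,np.round(guess)); p=g[v-w:v+w+1,u-w:u+w+1]
    med=np.median(p); W=np.clip(med-10-p,0,None); yy,xx=np.mgrid[v-w:v+w+1,u-w:u+w+1]
    return np.array([(W*xx).sum(),(W*yy).sum()])/W.sum()
H={}
for n,c,gs in(('top',t,[(245+a/8,130+b/8) for a,b in((127,142),(499,107),(148,318),(519,280))]),
              ('scene',s,[(a/1.5,b/1.5) for a,b in((252,272),(284,249),(316,328),(345,302))])):
    pts=[]
    for g in gs:
        q=dark(c,g,3); P=px2plane(c,q,.028); pts.append(P[:2]); print(n,np.round(q,1),P.round(4))
    print('mean',np.mean(pts,0))
    pts=np.array(pts)
    print([np.round(np.linalg.norm(pts[i]-pts[j]),4) for i in range(4) for j in range(i)])
# steel bolt mask
for n,c,box in(('top',t,(158,228,185,258)),('scene',s,(355,198,388,242))):
    x0,y0,x1,y1=box; f=c['frame'][y0:y1,x0:x1].astype(int)
    m=((f[:,:,0]-f[:,:,2])<28).astype(np.uint8)
    cs,_=cv2.findContours(m,cv2.RETR_EXTERNAL,cv2.CHAIN_APPROX_NONE); k=max(cs,key=cv2.contourArea)
    r=cv2.minAreaRect(k); print(n,cv2.contourArea(k),r, (np.array(cv2.boxPoints(r))+[x0,y0]).round(1).tolist())
    big=cv2.resize(c['frame'][y0:y1,x0:x1],None,fx=14,fy=14,interpolation=cv2.INTER_CUBIC); 
    cv2.drawContours(big,[((k+.5)*14).astype(int)],-1,(255,0,0),1)
    for u in range(x0,x1,5): cv2.putText(big,str(u),(int((u-x0+.5)*14),10),0,.35,(255,255,0),1);cv2.line(big,(int((u-x0+.5)*14),12),(int((u-x0+.5)*14),18),(255,255,0),1)
    for v in range(y0,y1,5): cv2.putText(big,str(v),(0,int((v-y0+.5)*14)),0,.35,(255,255,0),1);cv2.line(big,(24,int((v-y0+.5)*14)),(30,int((v-y0+.5)*14)),(255,255,0),1)
    cv2.imwrite(f'pics/c_{n}.png',cv2.resize(big[:,:,::-1],None,fx=min(1,590/big.shape[0]),fy=min(1,590/big.shape[0])))
E
```

```text
top [260.5 147.8] [ 0.6752 -0.0905  0.028 ]
top [307. 143.] [ 0.6845 -0.2109  0.028 ]
top [262.9 169.6] [ 0.6177 -0.0947  0.028 ]
top [309.5 164.6] [ 0.6272 -0.2142  0.028 ]
mean [ 0.65113397 -0.15257079]
[np.float64(0.1207), np.float64(0.0577), np.float64(0.134), np.float64(0.1327), np.float64(0.0574), np.float64(0.1198)]
scene [169.  183.4] [ 0.6853 -0.2111  0.028 ]
scene [189.  167.6] [ 0.6285 -0.2138  0.028 ]
scene [209.2 218.3] [ 0.6767 -0.0877  0.028 ]
scene [228.2 200.1] [ 0.6198 -0.0936  0.028 ]
mean [ 0.65255111 -0.15153533]
[np.float64(0.0568), np.float64(0.1237), np.float64(0.135), np.float64(0.1346), np.float64(0.1206), np.float64(0.0572)]
top 130.0 ((13.000001907348633, 17.500001907348633), (18.782970428466797, 9.391485214233398), 63.43495178222656) [[162.6, 239.2], [171.0, 235.0], [179.4, 251.8], [171.0, 256.0]]
scene 242.0 ((15.799999237060547, 22.100000381469727), (9.17060375213623, 34.46882247924805), 18.43494987487793) [[361.0, 235.0], [371.9, 202.3], [380.6, 205.2], [369.7, 237.9]]
```

View pics/c_top.png

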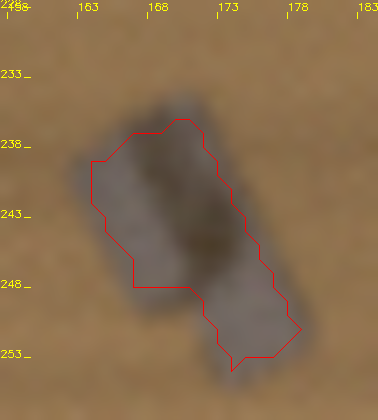

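View pics/c_scene.png

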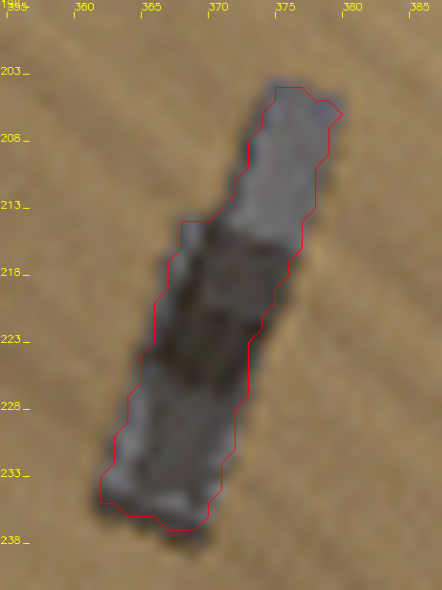

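```bash
python3 - <<'E'
from h import *
import pickle
t=pickle.load(open('top0.pkl','rb'));s=pickle.load(open('scene0.pkl','rb'))
def P(c,l,z):
    r=np.array([px2plane(c,q,z)[:2] for q in l]); print(r.round(4).tolist(),'mean',r.mean(0).round(4)); return r
print('wing top');P(t,[(162.6,239.3),(166.8,236.8),(171.1,248.2),(168.2,249.7)],.074)
P(s,[(374.6,203.5),(380,204.6),(376.9,215.8),(371.8,213.5)],.074)
print('foot');r=P(t,[(171.1,234.3),(179.8,250.7),(173.9,254.6)],.009)
d=r[1]-r[0];print('len',np.linalg.norm(d),np.degrees(np.arctan2(d[1],d[0])))
r=P(s,[(361.8,235.9),(369.8,238.2)],.001)
def stem(z): pass
# candidate projections
for th in(26,28,30,32):pass
def model(c,x,y,yaw):
    R=np.array([[np.cos(yaw),-np.sin(yaw)],[np.sin(yaw),np.cos(yaw)]])
    return [proj(c,[*(R@[a*L/2,b*W/2]+[x,y]),z]).round(1).tolist() for L,W,z in((.028,.012,.074),(.052,.018,.009)) for a,b in((1,1),(1,-1),(-1,-1),(-1,1))]
E
```

```text
wing top
[[0.4451, 0.1501], [0.4508, 0.14], [0.4236, 0.1297], [0.4202, 0.1366]] mean [0.4349 0.1391]
[[0.4289, 0.1307], [0.4231, 0.1395], [0.4469, 0.1514], [0.4502, 0.1414]] mean [0.4372 0.1407]
foot
[[0.4608, 0.1432], [0.4189, 0.121], [0.4095, 0.136]] mean [0.4297 0.1334]
len 0.04741328144734695 -152.128100610773
[[0.4646, 0.1458], [0.4566, 0.1603]] mean [0.4606 0.1531]
```

Both views agree. The bolt centre is about (0.437, 0.1405) with yaw about 27.3°. The rail slot is at about (0.652, -0.152) with rail yaw about 4.2°, and the hole spacings come out consistent. Next I move above the bolt, turning the jaws by +44°.

>>> move_arm([
  [[0.62,-0.93,0],[0,0,0.5],0.2],
  [[0.62,-0.93,0],[0,0,0.5],0.2],
  [[0.62,-0.93,0],[0,0,0.5],0.2],
  [[0.62,-0.93,0],[0,0,0.5],0.2],
  [[0.62,-0.93,0],[0,0,0.5],0.2],
], newtons=50)

```text
clock: 0.6
tcp_pos: [0.2909, 0.3627, 0.25]
orientation: [-0.0, -0.029, 1.0, -0.0]
wrist_force: [1.1, -0.2, 0.8]
finger_gap: 0.0512
```

>>> move_arm([
  [[0.62,-0.93,0],[0,0,0.5],0.2],
  [[0.62,-0.93,0],[0,0,0.5],0.2],
  [[0.62,-0.93,0],[0,0,0.5],0.2],
  [[0.62,-0.93,0],[0,0,0.5],0.2],
  [[0.62,-0.93,0],[0,0,0.5],0.2],
])

```text
clock: 1.1
tcp_pos: [0.415, 0.1767, 0.2502]
orientation: [-0.0, -0.202, 0.979, 0.0]
wrist_force: [0.8, 1.2, 1.0]
finger_gap: 0.0514
```

>>> move_arm([
  [[0.58,-0.93,0],[0,0,0.5],0.2],
  [[0,0,0],[0,0,0],0.2],
  [[0,0,0],[0,0,0],0.2],
])

```text
clock: 1.4
tcp_pos: [0.4378, 0.1403, 0.2498]
orientation: [-0.001, -0.233, 0.972, 0.0]
wrist_force: [-0.9, -0.2, -0.2]
finger_gap: 0.0515
```

>>> move_arm([
  [[0,0,-0.93],[0,0,0],0.2],
  [[0,0,-0.93],[0,0,0],0.2],
  [[0,0,-0.93],[0,0,0],0.0],
  [[0,0,-0.93],[0,0,0],-0.2],
  [[0,0,-0.93],[0,0,0],-0.4],
])

```text
clock: 1.9
tcp_pos: [0.4366, 0.1427, 0.0631]
orientation: [0.0, -0.236, 0.972, 0.0]
wrist_force: [0.8, -0.1, 0.2]
finger_gap: 0.0253
```

```bash
python3 - <<'E'
from h import *
c=grab('scene');save(c,'g1.png',(310,150,420,250),6)
c=grab('top');save(c,'g1t.png',(130,200,210,270),8)
s=env.get_state();print(s['tcp_pos'],s['finger_gap'],s['wrist_force'])
E
```

```text
[0.43259193 0.14198684 0.06031604] 0.02549536865236177 [-0.92358925  0.04887065  0.67760997]
```

View pics/g1.png

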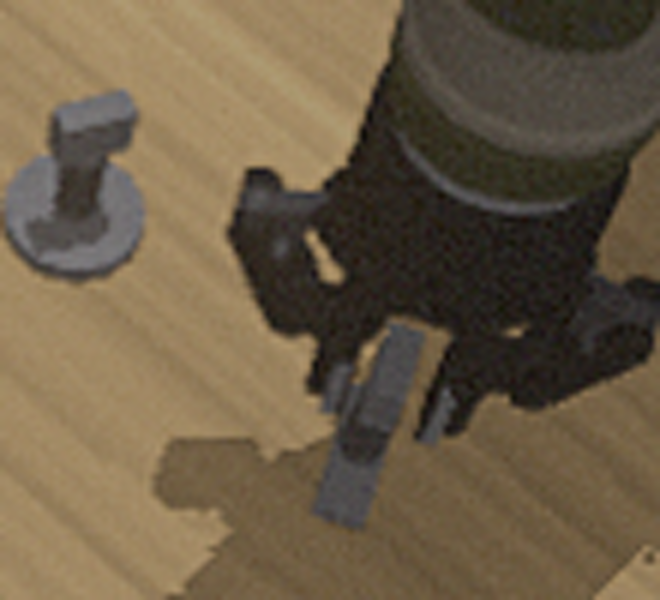

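The wing is between the jaws, slightly left of centre, with clearance on both sides. The TCP reading seems to have shifted by a few mm, so I'll hold one row and read it again.

>>> move_arm([
  [[0,0,0],[0,0,0],-0.4],
  [[0,0,0],[0,0,0],-0.4],
])

```text
clock: 2.2
tcp_pos: [0.4389, 0.142, 0.0662]
orientation: [0.001, -0.235, 0.972, -0.0]
wrist_force: [0.4, 0.2, -0.3]
finger_gap: 0.026
```

```bash
python3 - <<'E'
from h import *
s=env.get_state();print(s['tcp_pos'],s['orientation'],s['joint_pos'],s['qvel'],s['finger_gap'],s['wrist_force'])
E
```

```text
[0.43892515 0.14203264 0.06620096] [ 1.39432991e-03 -2.35363293e-01  9.71906464e-01 -4.50482923e-05] [ 1.38551205e-01  2.40079769e-01 -5.41324458e-01  7.86608196e-01
  1.86086151e-04 -3.36633698e-01] [-0.00772681 -0.01038296  0.0096931  -0.00704309 -0.00082306 -0.00216308] 0.025955846645576812 [ 0.43183099  0.16101697 -0.30512095]
```

>>> move_arm([
  [[0,0,0],[0,0,0],-0.7],
  [[0,0,0],[0,0,0],-1],
  [[0,0,0],[0,0,0],-1],
  [[0,0,0],[0,0,0],-1],
  [[0,0,0],[0,0,0],-1],
])

```text
clock: 2.7
tcp_pos: [0.4393, 0.1419, 0.0664]
orientation: [0.002, -0.235, 0.972, 0.001]
wrist_force: [-0.6, 2.6, 7.1]
finger_gap: 0.0114
```

```bash
python3 - <<'E'
from h import *
c=grab('scene');save(c,'g2.png',(310,150,420,250),6)
s=env.get_state();print(s['tcp_pos'],s['orientation'],s['finger_gap'],s['wrist_force'])
E
```

```text
[0.43925024 0.14190797 0.06638253] [ 2.02331600e-03 -2.34884257e-01  9.72021082e-01  5.55074434e-04] 0.011167775854508144 [-1.59974943  3.08598796  6.96726346]
```

View pics/g2.png

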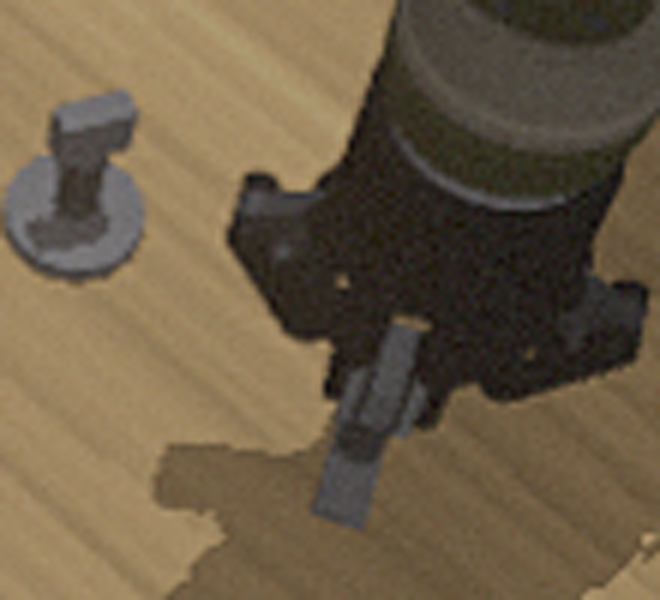

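Grip closed at about 11 mm on the wing and the bolt is still upright. Lift.

>>> move_arm([
  [[0,0,0.5],[0,0,0],-1],
  [[0,0,0.8],[0,0,0],-1],
  [[0,0,0.8],[0,0,0],-1],
  [[0,0,0.5],[0,0,0],-1],
  [[0,0,0],[0,0,0],-1],
])

```text
clock: 3.25
tcp_pos: [0.4401, 0.1414, 0.1719]
orientation: [0.004, -0.235, 0.972, -0.0]
wrist_force: [0.0, 0.6, -2.6]
finger_gap: 0.011
```

>>> move_arm([
  [[0.6,-0.8,0],[0,0,0.9],-1],
  [[0.6,-0.8,0],[0,0,0.9],-1],
  [[0.6,-0.8,0],[0,0,0.9],-1],
  [[0.6,-0.8,0],[0,0,0.9],-1],
  [[0.6,-0.8,0],[0,0,0.9],-1],
])

```text
clock: 3.75
tcp_pos: [0.5578, -0.0202, 0.167]
orientation: [-0.001, -0.526, 0.851, 0.001]
wrist_force: [0.7, -0.3, -1.9]
finger_gap: 0.0114
```

>>> move_arm([
  [[0.6,-0.85,0],[0,0,0.9],-1],
  [[0.6,-0.85,0],[0,0,0.9],-1],
  [[0.6,-0.85,0],[0,0,0.9],-1],
  [[0.6,-0.75,0],[0,0,0.9],-1],
  [[0,0,0],[0,0,0.3],-1],
])

```text
clock: 4.25
tcp_pos: [0.6557, -0.1555, 0.1654]
orientation: [0.001, 0.733, -0.68, 0.0]
wrist_force: [-0.9, 0.6, -2.5]
finger_gap: 0.0108
```

>>> move_arm([
  [[0,0,0],[0,0,0],-1],
  [[0,0,0],[0,0,0],-1],
])

```text
clock: 4.45
tcp_pos: [0.6528, -0.1504, 0.1669]
orientation: [0.001, 0.733, -0.68, -0.001]
wrist_force: [-0.8, -0.2, -2.0]
finger_gap: 0.0113
```

```bash
python3 - <<'E'
from h import *
import pickle
c=grab('scene');save(c,'p1.png',(130,100,290,240),5);pickle.dump(c,open('s1.pkl','wb'))
c=grab('top');save(c,'p1t.png',(230,110,340,200),7);pickle.dump(c,open('t1.pkl','wb'))
s=env.get_state();print(s['tcp_pos'],s['orientation'],s['finger_gap'],s['wrist_force'])
E
```

```text
[ 0.65302847 -0.14989718  0.16785953] [ 2.60645580e-04  7.33541191e-01 -6.79644668e-01 -6.14400781e-04] 0.011301036274141243 [-0.70926611 -0.88337295 -1.6306314 ]
```

View pics/p1.png

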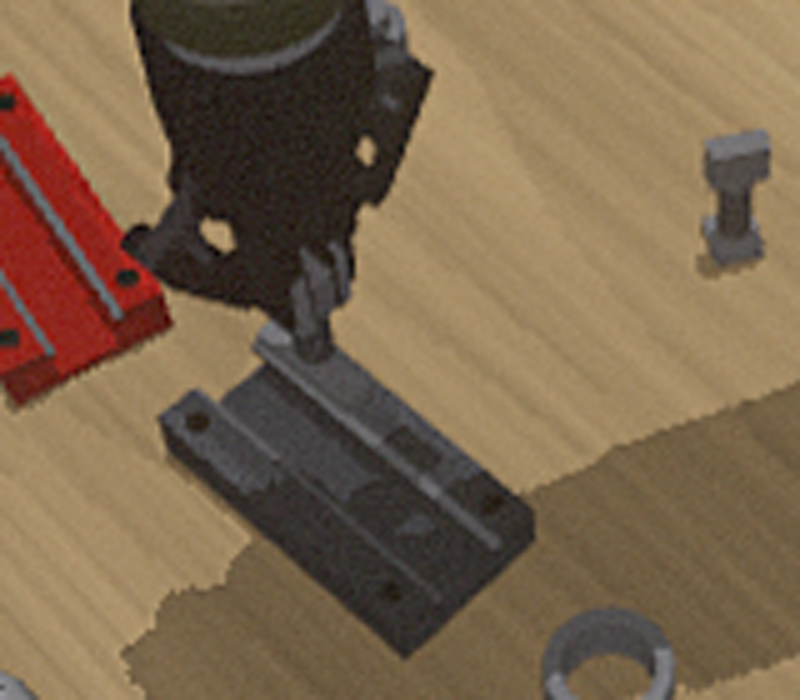

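View pics/p1t.png

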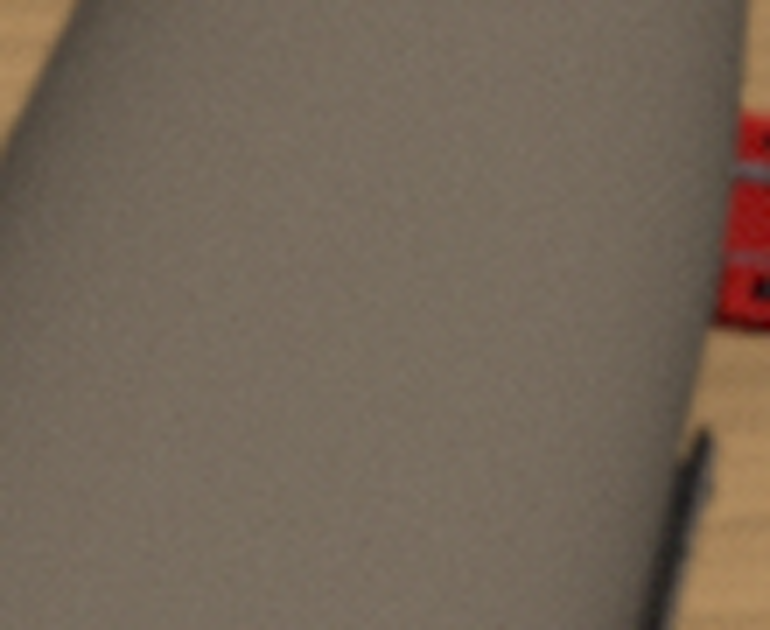

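The bolt hangs upright over the slot. Tool yaw is 184.4°, so the foot is about lengthwise at 94.4° against the rail's 94.2°. The top view is blocked by the arm. I'll lower to just above the mouth and look again.

>>> move_arm([
  [[0,0,-0.6],[0,0,0],-1],
  [[0,0,-0.6],[0,0,0],-1],
  [[0,0,-0.4],[0,0,0],-1],
  [[0,0,0],[0,0,0],-1],
  [[0,0,0],[0,0,0],-1],
])

```text
clock: 5.05
tcp_pos: [0.6535, -0.1501, 0.1048]
orientation: [0.0, 0.734, -0.679, -0.0]
wrist_force: [0.6, -0.4, -2.1]
finger_gap: 0.011
```

```bash
python3 - <<'E'
from h import *
import pickle
c=grab('scene');save(c,'p2.png',(155,135,245,235),6);pickle.dump(c,open('s2.pkl','wb'))
s=env.get_state();print(s['tcp_pos'],s['orientation'],s['finger_gap'],s['wrist_force'])
E
```

```text
[ 0.65421863 -0.15045487  0.10562843] [-2.95643635e-04  7.33697773e-01 -6.79475541e-01  6.91762161e-04] 0.011301258703323065 [ 0.13189565 -0.21528233 -1.6958969 ]
```

View pics/p2.png

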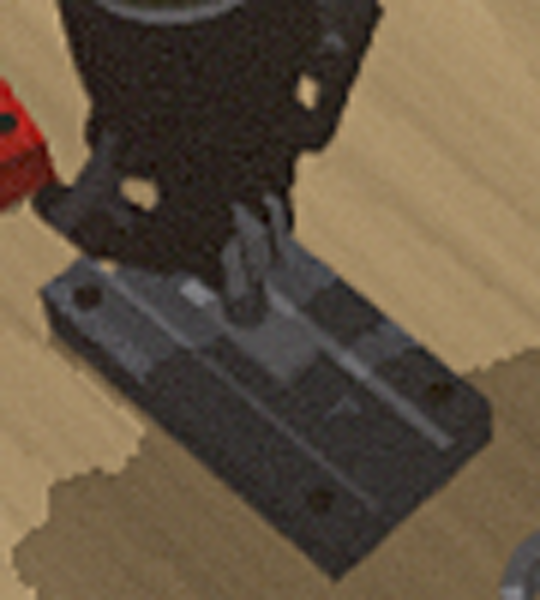

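```bash
python3 - <<'E'
from h import *
import pickle
c=pickle.load(open('s2.pkl','rb'))
z=.105-.0664+.009; q=np.radians(94.4); d=np.array([np.cos(q),np.sin(q)]);n=np.array([-d[1],d[0]])
print('near corners meas')
for a in((322,350),(285,385),(195,282),(178,292)): print(a,px2plane(c,(155+(a[0]+.5)/6-.5,135+(a[1]+.5)/6-.5),z).round(4))
o=np.array([.653,-.1526])
for s,w in((1,1),(1,-1),(-1,-1),(-1,1)): 
    P=[*(o+s*.026*d+w*.009*n),z]; u=proj(c,P); print(s,w,np.round(P,4),((u+.5-[155,135])*6).round(0))
g=c['frame'].copy(); big=cv2.resize(g[165:215,175:235],None,fx=12,fy=12,interpolation=cv2.INTER_CUBIC)
big=cv2.convertScaleAbs(big,alpha=2.0)
for s,w in((1,1),(1,-1),(-1,-1),(-1,1)):
    P=[*(o+s*.026*d+w*.009*n),z]; u=proj(c,P); cv2.circle(big,tuple(((u+.5-[175,165])*12).astype(int).tolist()),3,(255,0,0),1)
cv2.imwrite('pics/p2b.png',big[:,:,::-1])
E
```

```text
near corners meas
(322, 350) [ 0.6453 -0.1255  0.0476]
(285, 385) [ 0.6635 -0.1235  0.0476]
(195, 282) [ 0.66   -0.1771  0.0476]
(178, 292) [ 0.6669 -0.1779  0.0476]
1 1 [ 0.642  -0.1274  0.0476] [326. 342.]
1 -1 [ 0.66   -0.126   0.0476] [289. 375.]
-1 -1 [ 0.664  -0.1778  0.0476] [185. 288.]
-1 1 [ 0.646  -0.1792  0.0476] [223. 256.]
```

View pics/p2b.png

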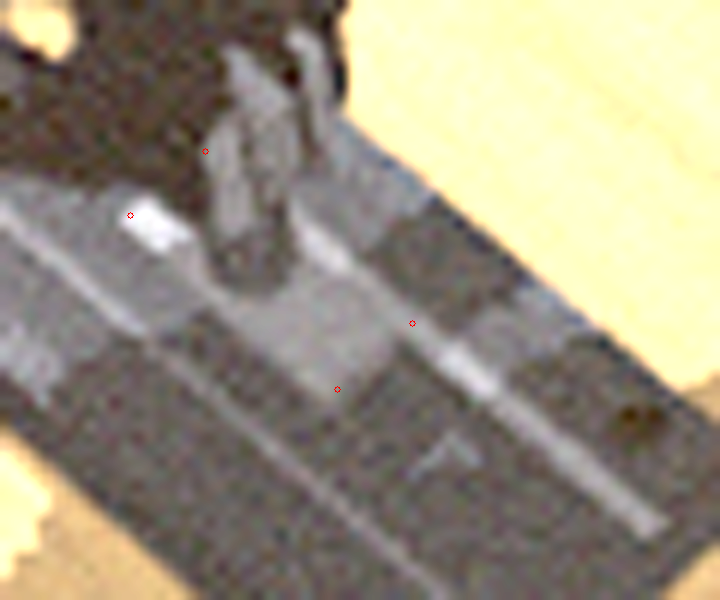

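The foot's near corners, at about (337,405) and (400,340) in this crop, lie 2–3 mm further in +x than the slot centre. I'll shift -2 mm in x and start lowering.

>>> move_arm([
  [[-0.05,0,-0.1],[0,0,0],-1],
  [[0,0,-0.2],[0,0,0],-1],
  [[0,0,-0.2],[0,0,0],-1],
  [[0,0,-0.1],[0,0,0],-1],
  [[0,0,0],[0,0,0],-1],
])

```text
clock: 5.6
tcp_pos: [0.6509, -0.1506, 0.079]
orientation: [0.0, 0.733, -0.68, -0.001]
wrist_force: [-0.8, -0.4, -1.6]
finger_gap: 0.0108
```

```bash
python3 - <<'E'
from h import *
import pickle
c=grab('scene');pickle.dump(c,open('s3.pkl','wb'))
big=cv2.resize(c['frame'][155:225,160:240],None,fx=8,fy=8,interpolation=cv2.INTER_CUBIC)
cv2.imwrite('pics/p3.png',cv2.convertScaleAbs(big,alpha=2)[:,:,::-1])
s=env.get_state();print(s['tcp_pos'],s['orientation'],s['finger_gap'],s['wrist_force'],s['ft_torque'])
E
```

```text
[ 0.65128415 -0.15071751  0.07956917] [ 3.01852586e-04  7.33488595e-01 -6.79701363e-01 -6.68692180e-04] 0.011196164438970218 [ 0.50217761 -0.99000697 -0.75980433] [ 0.04814767 -0.02020159 -0.0358951 ]
```

View pics/p3.png

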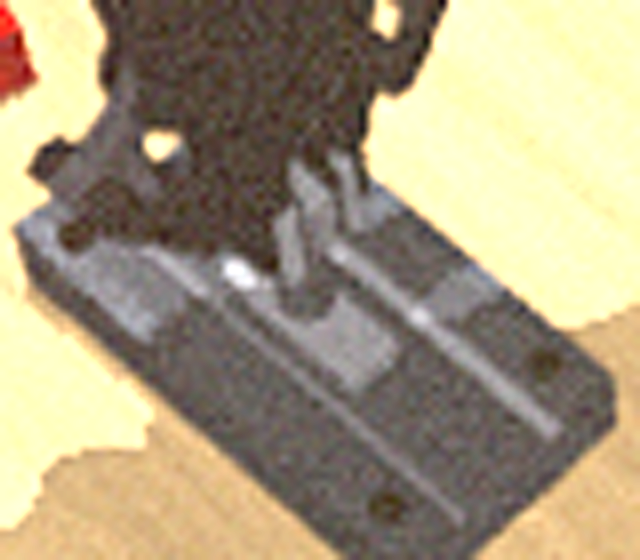

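The foot is inside the mouth, clear of both lip edges, with no contact force. I'll lower gently onto the floor.

>>> move_arm([
  [[0,0,-0.1],[0,0,0],-1],
  [[0,0,-0.05],[0,0,0],-1],
  [[0,0,0],[0,0,0],-1],
])

```text
clock: 5.95
tcp_pos: [0.6515, -0.1507, 0.0739]
orientation: [0.0, 0.734, -0.68, -0.0]
wrist_force: [-0.3, -0.1, -1.5]
finger_gap: 0.0112
```

>>> move_arm([
  [[0,0,-0.03],[0,0,0],-1],
  [[0,0,0],[0,0,0],-1],
])

```text
clock: 6.15
tcp_pos: [0.6517, -0.1508, 0.0731]
orientation: [0.0, 0.734, -0.68, -0.0]
wrist_force: [0.1, 0.1, -2.2]
finger_gap: 0.0108
```

>>> move_arm([
  [[0,0,-0.03],[0,0,0],-1],
  [[0,0,0],[0,0,0],-1],
])

```text
clock: 6.35
tcp_pos: [0.652, -0.1509, 0.0725]
orientation: [-0.0, 0.734, -0.68, 0.0]
wrist_force: [-1.4, -0.3, 0.8]
finger_gap: 0.0114
```

>>> move_arm([
  [[0,0,-0.03],[0,0,0],-1],
  [[0,0,0],[0,0,0],-1],
])

```text
clock: 6.55
tcp_pos: [0.652, -0.1509, 0.0724]
orientation: [-0.0, 0.734, -0.68, 0.001]
wrist_force: [-3.7, 0.7, 7.8]
finger_gap: 0.0112
```

Floor contact is at TCP z 0.0724, exactly where expected (0.0664 + 0.006). I'll ease the pressure and turn -90°, with a small centring shift.

>>> move_arm([
  [[0,0,0.02],[0,0,-0.5],-1],
  [[0.003,-0.003,0],[0,0,-0.9],-1],
  [[0.003,-0.003,0],[0,0,-0.9],-1],
  [[0.003,-0.003,0],[0,0,-0.9],-1],
  [[0.003,-0.003,0],[0,0,-0.9],-1],
])

```text
clock: 7.05
tcp_pos: [0.6531, -0.1513, 0.0725]
orientation: [0.001, -0.51, 0.86, -0.001]
wrist_force: [1.0, -0.4, 1.8]
finger_gap: 0.0108
```

>>> move_arm([
  [[0.003,-0.003,0],[0,0,-0.8],-1],
  [[0.003,-0.003,0],[0,0,-0.8],-1],
  [[0.003,-0.003,0],[0,0,-0.8],-1],
  [[0.003,-0.003,0],[0,0,-0.8],-1],
  [[0,0,0],[0,0,0],-1],
])

```text
clock: 7.55
tcp_pos: [0.6536, -0.152, 0.0725]
orientation: [0.001, -0.309, 0.951, -0.001]
wrist_force: [0.6, 0.1, 3.8]
finger_gap: 0.011
```

>>> move_arm([
  [[0.003,-0.003,0],[0,0,-0.8],-1],
  [[0.003,-0.003,0],[0,0,-0.8],-1],
  [[0,0,0],[0,0,0],-1],
])

```text
clock: 7.85
tcp_pos: [0.6537, -0.1523, 0.0724]
orientation: [0.001, -0.202, 0.979, -0.001]
wrist_force: [0.1, 0.4, 4.3]
finger_gap: 0.0108
```

>>> move_arm([
  [[0.003,-0.003,0],[0,0,-0.8],-1],
  [[0.003,-0.003,0],[0,0,-0.8],-1],
  [[0,0,0],[0,0,-0.78],-1],
  [[0,0,0],[0,0,0],-1],
])

```text
clock: 8.25
tcp_pos: [0.654, -0.1526, 0.0724]
orientation: [0.001, -0.038, 0.999, -0.0]
wrist_force: [-0.0, 0.1, 4.7]
finger_gap: 0.0112
```

```bash
python3 - <<'E'
from h import *
import pickle
c=grab('scene');pickle.dump(c,open('s4.pkl','wb'))
big=cv2.resize(c['frame'][155:225,160:240],None,fx=8,fy=8,interpolation=cv2.INTER_CUBIC)
cv2.imwrite('pics/p4.png',cv2.convertScaleAbs(big,alpha=2)[:,:,::-1])
s=env.get_state();print(s['tcp_pos'],s['orientation'],s['finger_gap'],s['wrist_force'],s['ft_torque'])
E
```

```text
[ 0.65392983 -0.15264152  0.0724526 ] [ 9.30187568e-04 -3.87055957e-02  9.99250128e-01 -4.39223621e-04] 0.011358255622165022 [ 1.06474794 -0.4802614   5.60549407] [-0.13178917 -0.1595709  -0.01334422]
```

View pics/p4.png

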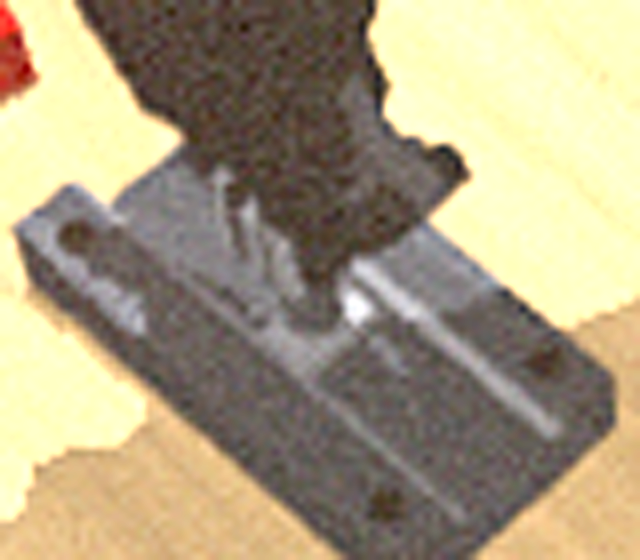

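The foot is now crosswise, with tool yaw at 94.4° against the rail's 94.2°, and forces stayed low throughout. Ease the pressure and open.

>>> move_arm([
  [[0,0,0.015],[0,0,0],-1],
  [[0,0,0],[0,0,0],-0.6],
  [[0,0,0],[0,0,0],-0.3],
  [[0,0,0],[0,0,0],0.1],
  [[0,0,0],[0,0,0],0.1],
])

```text
clock: 8.8
tcp_pos: [0.6528, -0.1521, 0.0716]
orientation: [-0.0, -0.036, 0.999, 0.0]
wrist_force: [-0.7, 0.2, -0.4]
finger_gap: 0.0468
```

>>> move_arm([
  [[0,0,0.2],[0,0,0],0.1],
  [[0,0,0.5],[0,0,0],0.1],
  [[0,0,0.9],[0,0,0],0.1],
  [[0,0,0.9],[0,0,0],0.1],
  [[0,0,0.9],[0,0,0],0.1],
])

```text
clock: 9.3
tcp_pos: [0.6529, -0.1522, 0.2101]
orientation: [0.0, -0.036, 0.999, 0.0]
wrist_force: [0.5, -0.3, 0.6]
finger_gap: 0.0468
```

>>> move_arm([
  [[-0.8,0.8,0.2],[0,0,0],0.1],
  [[-0.8,0.8,0],[0,0,0],0.1],
  [[-0.8,0.8,0],[0,0,0],0.1],
  [[-0.6,0.9,0],[0,0,0],0.1],
  [[-0.5,0.9,0],[0,0,0],0.1],
])

```text
clock: 9.8
tcp_pos: [0.5116, 0.0168, 0.217]
orientation: [0.0, -0.036, 0.999, 0.0]
wrist_force: [1.2, 1.1, 0.2]
finger_gap: 0.0467
```

>>> move_arm([
  [[-0.5,0.9,0],[0,0,0],0.1],
  [[-0.4,0.9,0],[0,0,0],0.1],
  [[-0.2,0.9,0],[0,0,0],0.1],
  [[0,0.9,0],[0,0,0],0.1],
  [[0,0.9,0],[0,0,0],0.1],
])

```text
clock: 10.3
tcp_pos: [0.4688, 0.1972, 0.2172]
orientation: [0.001, -0.036, 0.999, 0.0]
wrist_force: [1.8, 0.3, 0.9]
finger_gap: 0.0474
```

```bash
python3 - <<'E'
from h import *
import pickle
c=grab('scene');pickle.dump(c,open('s5.pkl','wb'));save(c,'s5.png',s=1.5)
big=cv2.resize(c['frame'][155:225,160:240],None,fx=8,fy=8,interpolation=cv2.INTER_CUBIC)
cv2.imwrite('pics/p5.png',cv2.convertScaleAbs(big,alpha=2)[:,:,::-1])
c=grab('top');pickle.dump(c,open('t5.pkl','wb'));save(c,'t5.png',s=1.5)
big=cv2.resize(c['frame'][135:180,250:320],None,fx=10,fy=10,interpolation=cv2.INTER_CUBIC)
cv2.imwrite('pics/p5t.png',cv2.convertScaleAbs(big,alpha=2)[:,:,::-1])
s=env.get_state();print(s['clock'],s['tcp_pos'],s['finger_gap'])
E
```

```text
10.4 [0.46895118 0.19920725 0.21697921] 0.0466962103941974
```

View pics/p5.png

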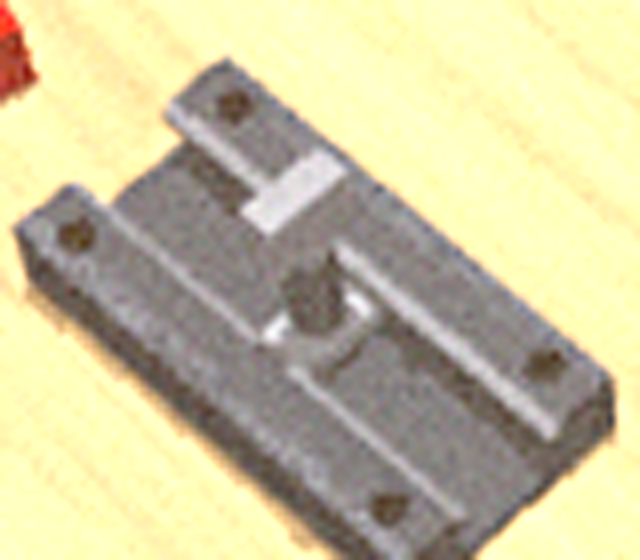

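View pics/p5t.png

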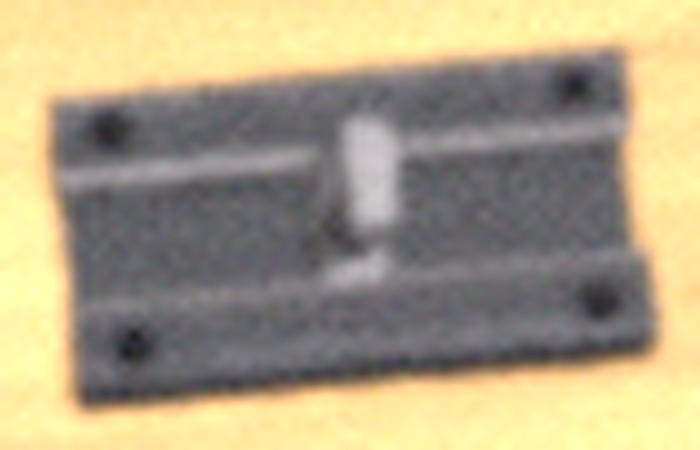

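View pics/s5.png

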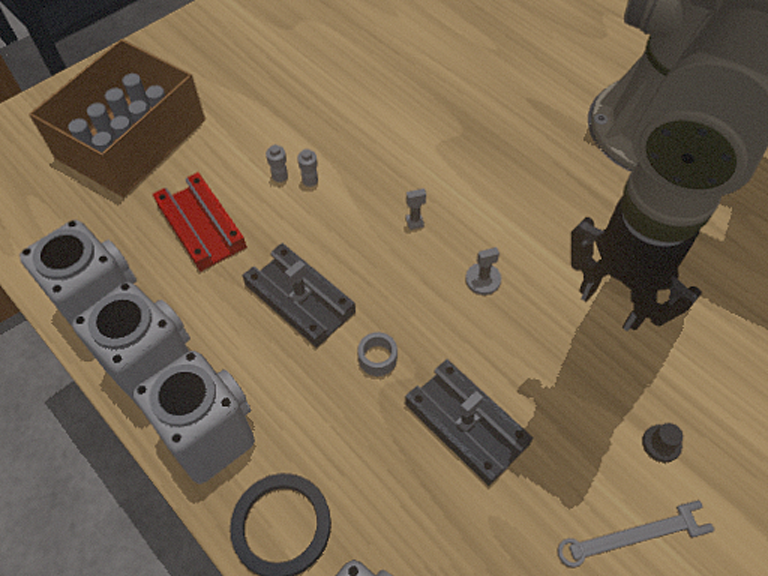

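The bolt stands upright at mid-rail with its foot crosswise under both lips, like the reference bolt. The square and round bolts haven't moved. One numeric check of uprightness and position, then hand in.

```bash
python3 - <<'E'
from h import *
import pickle
t=pickle.load(open('t5.pkl','rb'));s=pickle.load(open('s5.pkl','rb'))
T=lambda a:(250+(a[0]+.5)/10-.5,135+(a[1]+.5)/10-.5)
S=lambda a:(160+(a[0]+.5)/8-.5,155+(a[1]+.5)/8-.5)
print('wing top', px2plane(t,T((371,172)),.080).round(4), px2plane(s,S((295,193)),.080).round(4))
a,b=px2plane(s,S((258,220)),.080),px2plane(s,S((332,167)),.080)
print('wing ends',np.linalg.norm(a-b),np.degrees(np.arctan2(*(a-b)[1::-1])))
E
```

```text
wing top [ 0.6488 -0.1529  0.08  ] [ 0.6516 -0.151   0.08  ]
wing ends 0.023835429379066325 -1.0229119595861262
```

```bash
python3 -c "
from h import *
print(job.hand_in())"
```

```text
the job is handed in; nothing more can be done
None
```

I put the long-footed bolt into the empty dark rail about halfway along, foot lengthwise. I lowered it until the foot met the slot floor, turned it -90° so the foot lies crosswise under the lips, released it and backed the arm away. I handed in at about 10.4 s of the 38 s allowed; the hand-in reports no verdict.

**What the last checks showed:**
- **Position:** the two views put the wing top at (0.649, -0.153) and (0.652, -0.151), and the slot middle at about (0.652, -0.152). They differ from each other by about 3 mm, close to the 2 mm calibration limit.
- **Upright and crosswise:** both pictures show the bolt standing upright with its foot under both lips.
- **Angle:** the tool's angle when it let go matched the rail's crosswise direction within about 0.2°. A rough pixel reading of the wing gave -1° where about 4° was expected. I put that down to picture resolution: the same reading made the wing 24 mm long instead of 28 mm.
- **Other bolts:** the square and round bolts look untouched.
- **Forces:** the highest wrist force reading was about 9 N, when the foot met the floor.

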